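Seat the filing pin in its bench clamp and snug the cam

ROBOT

A 7-joint arm with a two-finger parallel gripper is mounted at the origin on the work surface. World frame = base frame: x ahead of the robot, y to its left, z up, the work surface at z = 0. Lengths are in m, angles in rad, forces in N, time in s.
With the tool pointing down it reaches from about 0.4 to 0.875 m from the base axis. Payload 6.5 kg.
Tool frame: the origin (TCP) lies at the very end of the fingers, on their centre line; the grasp point (between the pads) lies 19 mm behind it; z points along the fingers, y is the line along which they close (so a half turn about z gives the same grasp; the last joint's range is limited). The gripper opens to 85 mm and grips with 20 to 120 N. Pads are 22 mm wide; open, the fingers measure 114 mm over their backs; the gripper's body (76 mm by 85 mm) begins 54 mm behind the grasp point. The pads swing forward as they close: fully open they stand 13 mm farther back than shut.
Start: joints at [1.182, 0.536, -0.004, 1.538, 0.003, 1.067, -0.071], TCP at [0.206, -0.616, 0.231] pointing down, gripper open.
Joint ranges: [-2.7, 2.7], [-0.37, 2.16], [-1.27, 1.26], [0.24, 2.4], [-1.31, 4.45], [0.19, 1.91], [-2.76, 2.76]. Speed limits (rad/s): [2.39, 2.39, 3.14, 3.14, 3.14, 3.14, 3.14].

INTERFACE

Orientations are given as a unit quaternion [x, y, z, w].
In Python, from cell import manip gives the robot as it stands. The module is installed in compiled form; this text tells all that it offers.
- The arm moves only by the shell command python3 -m handwheel 'ROWS' [FORCE]. ROWS is JSON, a list of rows, each an object with "rot": the turn, a rotation vector about the tool's x, y, z in rad, a list of three; "delta_pos": the shift along the tool's x, y, z in cm, a list of three; "claw": the closure, from 0 (fully open) to 1 (shut). A call has exactly 10 rows; each row shifts and turns the commanded pose from where the row before left it, along the tool's axes as they then stand; what a row does not reach is not made up. A row lasts 1/12 s, in which the tool goes at most 41.7 mm and 7.16 degrees, less where a joint would pass 70% of its speed; a pose out of reach is approached as far as the arm can. A call is refused whole if a number of a shift passes 4.17 or a number of a turn 0.125, either way. A call with a gripper value outside its range is refused whole. The fingers move at their own pace and stop on an object; FORCE is the grip in N (left out, the last holds). Time passes only in rows, so rows that do not move let the fingers close, or fill a call up. It gives the time, the measured TCP pose, the force, the opening and the grip force at its end, in the units of the state.
- manip.get_obs(): the state, without advancing time (a new reading comes with each control period).
- manip.get_image(name): name is "scene" or "top" or "wrist"; returns (picture, depth): 480x640x3 uint8, red, green, blue; 480x640 float32, m along the optical axis (not along the pixel's ray), 0 where there is no reading.
- manip.camera_info(name): a dict with "camera_matrix" (3x3 intrinsics, pixels), "k1" (the pictures are not rectified: a ray, as slopes to the right and down, at radius r is drawn at 1 + k1 r^2 times it, then the intrinsics apply), "extrinsics" (4x4, takes a point from world to camera coordinates). Camera axes: x right, y up, looking along -z (the intrinsics and any distortion apply to the point x, -y, -z); pixel columns grow to the right and rows downward; lengths in m; the calibration is good to about 2 mm. A picture is of the moment at which its call begins: read the wrist's pose just before it. camera_info takes no time and is no camera call; for the wrist camera it gives the pose at the moment of the call.
- manip.sign_off(): hands the job in; it is judged then, once.
Trained networks look in the newest picture that a camera, given by its name, has taken for a name from the list of things; names that differ only in an ending like _2 or _b are one class to them, and where a whole thing is asked for, a point or a joint stands for the part that bears it (a point fixed in the world has none). Each returns a list of dicts, best first, with "score" (0 to 1); they miss things now and then, are a little off and sometimes report something else, mostly with a low value. They report only what shows in the picture. A call takes as long as a camera call. They do not tell look-alikes from the thing itself.
- manip.boxes_of(name, camera): "uv" ([column, row] in pixels, amid what is visible of it).
The state is a dict: "time_s": time; "joint_positions": joint angles; "qvel": joint speeds; "effort": joint torques, N m; "position": TCP position; "ee_rot": TCP orientation; "ft_force": force on the tool from outside, world axes, zero at the start; "moment": the same for the moment, N m; "finger_gap": finger opening in m; "finger_force": force on a finger pad.
Only numpy, scipy, OpenCV 4.12 (cv2) and the standard library are available. Lean on these libraries where they do the work, as an engineer would, in place of code of your own. Each camera call takes 0.05 s, during which the arm holds its last target. There are 200 camera calls.

TASK

The jeweller's filing pin (the flat wooden board with a V notch) lies on the bench in front of its clamp. Slide it nose first into the clamp's slot until it is fully home against the end stop, then swing the cam lever round just until the cam grips the pin's edge snugly, with the lever about square to the pin, without forcing it on past that. Leave the other things on the bench where they are.

Things in the scene. Friction and masses are not known exactly. Their poses are not given: they have to be found in the camera images.
- pin: Filing pin: loose flat hardwood board, 105 mm long (x), 60 wide (y), 14 thick, about 80 g, flat on the bench. Origin: centre of its underside. +x points to its square nose. The -x end has a V notch (28 mm wide at the mouth, 28 deep) between two prongs with flat ends at |y| 14 to 30 mm. It starts with its nose 8 to 20 mm short of the slot's mouth, up to 5 mm off line, up to 0.12 rad askew.
- pin_nose (a point): Centre of the pin's square nose face, 52.5 mm along +x from its origin, mid-thickness (7 mm up).
- pin_notch (a point): Midpoint between the two prong ends at the notched end of the pin, 52.5 mm along -x from its origin, 7 mm up.
- clamp: Dark steel clamp screwed down on the bench. Origin on the bench, on the slot's centre line; the pin goes in along +x. The bench is the slot's floor; slot y -32 to +32 mm. Its -y side is a stiff sprung pad before an 18 mm high fence. A bridge spans it from x -45 (mouth) to -22 mm, underside at 18 mm, top 24, screw heads 27. End stop x 18 to 38 mm, 24 mm high.
- slot_mouth (a point): Centre of the slot's mouth, 45 mm along the clamp's -x from its origin, 7 mm up. Flared guides, 18 mm high, stand ahead of it on both sides, opening from 64 mm to about 95 mm wide at 26 mm ahead of this point.
- slot_end (a point): Centre of the end stop's face, 18 mm along the clamp's +x, 7 mm up; axes as the clamp's. The home pin's nose is here (up to 2 mm aside), to within 4 mm short; 42 mm of the pin then still stands out of the mouth, prong ends at the clamp's x = -87 mm.
- cam_pivot (a point): The lever's upright pivot, at the clamp's (x 0, y +43 mm), 26 mm up; axes turn with the lever, which runs along its +x. Under it turns the brass eccentric disc, 28 mm diameter, 14 mm thick, just above the bench; its rim bears on the pin's +y edge and squeezes the pin against the sprung pad (12 N per mm, 3.5 mm travel).
- cam_lever (a joint): Lever angle, rad, anticlockwise from above. 0 (open): lever along the clamp's +x; 1.57: square to the slot, pointing to the clamp's +y. Starts 0 to 0.35; travel to 2.3. The cam first bears on a pin lying against the pad at about 1.40; up to 1.85 is snug, past 1.85 is overrun. Aim for 1.5 to 1.7. At the knob about 3 N turns it free, 6 N at 1.65; it stays where left.
- lever_knob (a point): Middle of the upright dark wooden knob at the lever's end, 75 mm from the pivot: a cylinder 18 mm in diameter from 14 to 56 mm above the bench, this point 35 mm up. The lever bar itself is 10 mm wide, 22 to 30 mm above the bench.
- jar: Bystander: amber glass jar, 52 mm in diameter, 55 mm tall, standing beyond the end stop. Leave alone.
- hammer: Bystander: hammer with wooden handle, 260 mm long, lying beyond the fence. Leave alone.
- bench_block: Bystander: square steel bench block 65 x 65 x 19 mm, lying on the lever's side of the pin. Leave alone.
Mind the look-alikes: they are no part of the job. Of the things that look like the pin, the smallest one is meant.

How it is judged:
By the outcome, as a careful person would: the job done as asked, in the order asked, and still so for the second after the job is handed in, with the robot touching nothing.
It also fails if it takes over 51 s, if anything falls off the work surface, if the arm or the gripper's body presses on something with over 40 N, if the wrist force passes 120 N, or if a joint passes its speed limit or range.

## Working session

There is one attempt and no reset: what is moved stays moved. The work goes in short steps, Python scripts to look and compute and a shell command to move; the robot and the scene stay as the last step left them, time stands still between calls to the robot, and variables do not carry over. Pictures are saved under pics/ and viewed, at most 10 in all, crops included, and the job is handed in when it is done.

```bash
mkdir -p pics
cat > h.py <<'E'
import numpy as np,cv2
from cell import manip
from scipy.spatial.transform import Rotation as R
def snap(cam,fn=None):
    ci=manip.camera_info(cam); im,d=manip.get_image(cam)
    if fn: cv2.imwrite('pics/'+fn,im[:,:,::-1])
    return im,d,ci
def rays(ci,uv):
    K=np.array(ci["camera_matrix"],float); uv=np.atleast_2d(np.array(uv,float))
    p=np.c_[(uv[:,0]-K[0,2])/K[0,0],(uv[:,1]-K[1,2])/K[1,1]]
    k=ci["k1"];q=p.copy()
    for _ in range(20): q=p/(1+k*(q**2).sum(1,keepdims=True))
    return q
def w(ci,uv,z=None,depth=None):
    q=rays(ci,uv);E=np.array(ci["extrinsics"]);Rm=E[:3,:3];t=E[:3,3]
    c=-Rm.T@t
    dr=np.c_[q[:,0],-q[:,1],-np.ones(len(q))]@Rm
    s=(z-c[2])/dr[:,2] if z is not None else np.asarray(depth)
    return c+dr*np.reshape(s,(-1,1))
def px(ci,P):
    E=np.array(ci["extrinsics"]);K=np.array(ci["camera_matrix"]);P=np.atleast_2d(P)
    c=P@E[:3,:3].T+E[:3,3];q=np.c_[c[:,0]/-c[:,2],-c[:,1]/-c[:,2]]
    q=q*(1+ci["k1"]*(q**2).sum(1,keepdims=True))
    return np.c_[q[:,0]*K[0,0]+K[0,2],q[:,1]*K[1,1]+K[1,2]]
E
python3 - <<'E'
from h import *
im,d,ci=snap('top','top1.png')
for n in ['pin','clamp','cam_lever','lever_knob','jar','hammer','bench_block','pin_nose','pin_notch','slot_mouth','slot_end','cam_pivot']:
    print(n,[(np.round(b['uv']).tolist(),round(b['score'],2)) for b in manip.boxes_of(n,'top')][:4])
snap('scene','scene1.png'); print(manip.get_obs(), ci)
E
```

```text
pin [([336.0, 240.0], 0.93), ([467.0, 272.0], 0.91), ([417.0, 370.0], 0.78)]
clamp [([295.0, 223.0], 0.85)]
cam_lever [([258.0, 236.0], 0.85)]
lever_knob [([259.0, 235.0], 0.9)]
jar [([229.0, 142.0], 0.93)]
hammer [([322.0, 152.0], 0.94)]
bench_block [([326.0, 328.0], 0.63)]
pin_nose [([463.0, 275.0], 0.91), ([418.0, 369.0], 0.91), ([335.0, 246.0], 0.79)]
pin_notch [([463.0, 275.0], 0.9), ([420.0, 371.0], 0.68), ([338.0, 246.0], 0.58)]
slot_mouth [([293.0, 232.0], 0.58), ([229.0, 146.0], 0.57), ([261.0, 234.0], 0.23)]
slot_end [([297.0, 222.0], 0.78)]
cam_pivot []
{'time_s': 0.7, 'joint_positions': array([ 1.18183544,  0.53640578, -0.0044275 ,  1.53794875,  0.00260121,
        1.06730797, -0.07120118]), 'qvel': array([-2.29758367e-04, -6.41382495e-05, -1.17445931e-03, -4.31037313e-04,
        4.79268126e-04, -1.39705443e-03, -5.62779182e-04]), 'effort': array([-3.53954756e-04, -5.83189559e+01,  1.04777165e+00, -2.59395272e+01,
        1.24536772e-02,  1.74975852e-03,  5.77173765e-06]), 'position': array([ 0.2061728 , -0.61639509,  0.23126683]), 'ee_rot': array([ 9.87001618e-01,  1.60710317e-01, -1.50107965e-05, -2.93975582e-05]), 'ft_force': array([-0.00210785, -0.17823876, -0.02850164]), 'moment': array([ 0.03314246,  0.01008083, -0.0195104 ]), 'finger_force': 0.0, 'finger_gap': 0.0854637735198867} {'camera_matrix': array([[440.10702628,   0.        , 324.3273605 ],
       [  0.        , 440.10702628, 242.54243888],
       [  0.        ,   0.        ,   1.        ]]), 'k1': -0.06922139194411209, 'extrinsics': array([[-0.02879808, -0.99958229,  0.00243407, -0.10086065],
       [ 0.98435211, -0.02793563,  0.17398427, -0.58040307],
       [-0.1738436 ,  0.00740639,  0.98474542, -0.72778769],
       [ 0.        ,  0.        ,  0.        ,  1.        ]])}
```

View pics/top1.png

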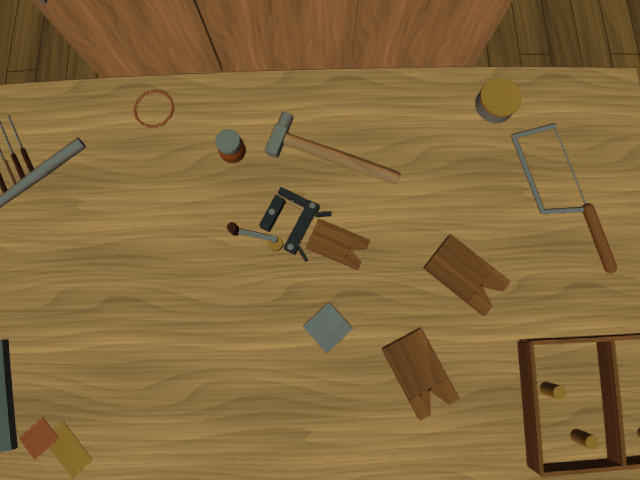

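View pics/scene1.png

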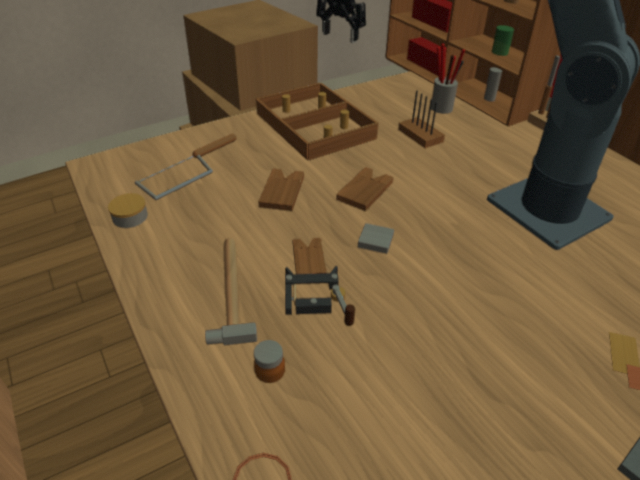

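The top view shows the pin at (338,243) with its nose to the left, facing the clamp. The clamp bridge runs from (290,250) to (312,205), the lever pivot is at (276,243) and the knob at (232,228). Three things could be taken for the pin: (338,243), (467,272) and (420,372). The smallest, lying in front of the clamp, is (338,243). I'll check it in a close crop.

Run:
```python
from h import *
im,d,ci=snap('top')
c=im[170:290,210:370]
cv2.imwrite('pics/crop1.png',cv2.resize(c,None,fx=5,fy=5,interpolation=cv2.INTER_CUBIC)[:,:,::-1])
```

```text
(no output)
```

View pics/crop1.png

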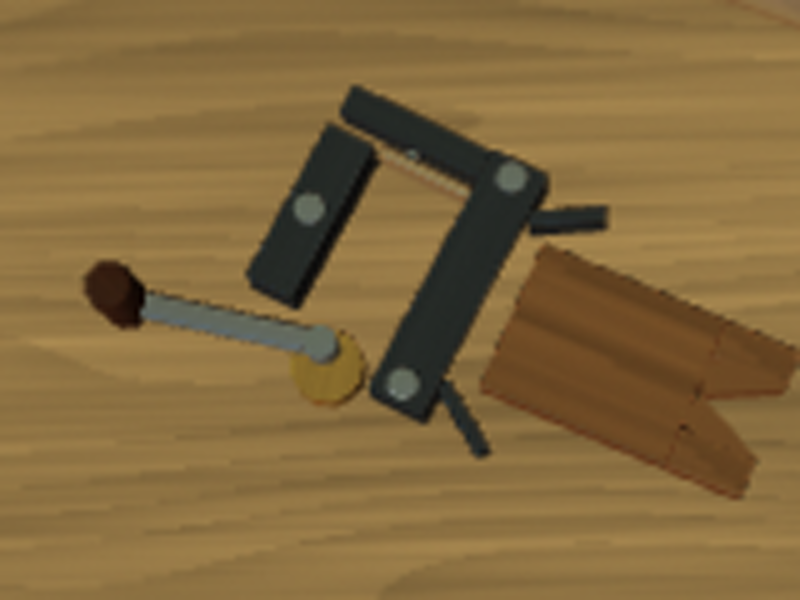

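Run:
```python
from h import *
ci=manip.camera_info('top')
f=lambda P,z: w(ci,np.array(P)/5+[209.6,169.6],z=z)[:,:2]
pin=f([(545,245),(483,390),(742,497),(800,350)],.014)
print('pin',pin.round(4), pin.mean(0))
L=lambda a,b:np.linalg.norm(a-b)
print('sides',L(pin[0],pin[1]),L(pin[1],pin[2]),L(pin[2],pin[3]),L(pin[3],pin[0]))
nose=pin[:2].mean(0);not_=pin[2:].mean(0);v=nose-not_;print('nose',nose,'yaw',np.arctan2(v[1],v[0]), np.arctan2(*(pin[0]-pin[1])[::-1])+np.pi/2)
sc=f([(511,178),(403,384),(309,208)],.027);print('screws',sc)
br=sc[:2].mean(0);v=sc[2]-br;print('bridge mid',br,'clamp yaw',np.arctan2(v[1],v[0]),np.arctan2(*(sc[0]-sc[1])[::-1])+np.pi/2,L(br,sc[2]))
print('pivot',f([(321,343)],.03),'knob top',f([(108,282)],.056))
print('knob', f([(108,282)],.056)-f([(321,343)],.03))
print('block',w(ci,[(328,327)],z=.019))
```

```text
pin [[ 0.6296 -0.1083]
 [ 0.5753 -0.0839]
 [ 0.5327 -0.1781]
 [ 0.587  -0.202 ]] [ 0.5811539  -0.14305473]
sides 0.05960764061847761 0.10338380387871987 0.05927521175120363 0.10295626998198328
nose [ 0.60245466 -0.09607298] yaw 1.1451320244857799 1.1489704970926016
screws [[ 0.65244022 -0.09640332]
 [ 0.57614811 -0.05521195]
 [ 0.64316049 -0.02140121]]
bridge mid [ 0.61429417 -0.07580763] clamp yaw 1.082994256379016 1.075727626294443 0.06158996386344978
pivot [[ 0.59163524 -0.02575809]] knob top [[0.61088696 0.04696506]]
knob [[0.01925172 0.07272314]]
block [[ 0.42951132 -0.11979806  0.019     ]]
```

The crop confirms it. This pin measures 60 x 103 mm and its nose points at the clamp mouth. In clamp coordinates its nose is 12 mm short of the mouth, 1 mm off line and 0.067 rad askew. The clamp yaw is about 1.08, its origin is near (0.630,-0.046), and the lever is at about 0.23. I'll push both prong ends with the half-closed fingers.

```bash
python3 -m handwheel '[{"rot":[0,0,-0.108],"delta_pos":[0,0,0],"claw":0.65},{"rot":[0,0,-0.108],"delta_pos":[0,0,0],"claw":0.65},{"rot":[0,0,-0.108],"delta_pos":[0,0,0],"claw":0.65},{"rot":[0,0,-0.108],"delta_pos":[0,0,0],"claw":0.65},{"rot":[0,0,-0.108],"delta_pos":[0,0,0],"claw":0.65},{"rot":[0,0,-0.108],"delta_pos":[0,0,0],"claw":0.65},{"rot":[0,0,-0.108],"delta_pos":[0,0,0],"claw":0.65},{"rot":[0,0,0],"delta_pos":[2.6,0.53,0.4],"claw":0.65},{"rot":[0,0,0],"delta_pos":[2.6,0.53,0.4],"claw":0.65},{"rot":[0,0,0],"delta_pos":[2.6,0.53,0.4],"claw":0.65}]' 30
python3 -m handwheel '[{"rot":[0,0,0],"delta_pos":[2.6,0.53,0.4],"claw":0.65},{"rot":[0,0,0],"delta_pos":[2.6,0.53,0.4],"claw":0.65},{"rot":[0,0,0],"delta_pos":[2.6,0.53,0.4],"claw":0.65},{"rot":[0,0,0],"delta_pos":[2.6,0.53,0.4],"claw":0.65},{"rot":[0,0,0],"delta_pos":[2.6,0.53,0.4],"claw":0.65},{"rot":[0,0,0],"delta_pos":[2.6,0.53,0.4],"claw":0.65},{"rot":[0,0,0],"delta_pos":[2.6,0.53,0.4],"claw":0.65},{"rot":[0,0,0],"delta_pos":[2.6,0.53,0.4],"claw":0.65},{"rot":[0,0,0],"delta_pos":[2.6,0.53,0.4],"claw":0.65},{"rot":[0,0,0],"delta_pos":[2.6,0.53,0.4],"claw":0.65}]'
```

```text
time_s: 1.58
position: [0.2572, -0.5547, 0.2192]
ee_rot: [0.858, 0.513, 0.0, 0.0]
ft_force: [1.5, 0.8, -0.4]
finger_gap: 0.0301
finger_force: 0.0
time_s: 2.42
position: [0.4273, -0.3502, 0.1793]
ee_rot: [0.858, 0.514, 0.0, 0.0]
ft_force: [0.8, -0.2, -0.1]
finger_gap: 0.0299
finger_force: 0.0
```

```bash
python3 -m handwheel '[{"rot":[0,0,0],"delta_pos":[2.58,0.524,0.7],"claw":0.65},{"rot":[0,0,0],"delta_pos":[2.58,0.524,0.7],"claw":0.65},{"rot":[0,0,0],"delta_pos":[2.58,0.524,0.7],"claw":0.65},{"rot":[0,0,0],"delta_pos":[2.58,0.524,0.7],"claw":0.65},{"rot":[0,0,0],"delta_pos":[2.58,0.524,0.7],"claw":0.65},{"rot":[0,0,0],"delta_pos":[2.58,0.524,0.7],"claw":0.65},{"rot":[0,0,0],"delta_pos":[2.58,0.524,0.7],"claw":0.65},{"rot":[0,0,0],"delta_pos":[0,0,0],"claw":0.65},{"rot":[0,0,0],"delta_pos":[0,0,0],"claw":0.65},{"rot":[0,0,0],"delta_pos":[0,0,0],"claw":0.65}]'
python3 - <<'E'
from h import *
o=manip.get_obs();print(o['position'],o['ee_rot'])
im,d,ci=snap('wrist','wr1.png');E=ci['extrinsics'];print('cam at',-E[:3,:3].T@E[:3,3])
O=np.array([.6301,-.0463,0]);u=np.array([.471,.882,0]);n=np.array([-.882,.471,0])
print(px(ci,[O-.045*u,O-.0335*u+.027*np.array([0,0,1]),[.6025,-.0961,.014],[.5593,-.1918,.014]]).round())
E
```

```text
time_s: 3.25
position: [0.5438, -0.21, 0.1303]
ee_rot: [0.858, 0.513, -0.0, 0.0]
ft_force: [0.5, -0.3, 0.3]
finger_gap: 0.0298
finger_force: 0.0
[ 0.54379937 -0.21000885  0.13029465] [ 8.58124986e-01  5.13440662e-01 -4.06666950e-04  1.73070938e-04]
cam at [ 0.57845673 -0.14471452  0.27238923]
[[321. -14.]
 [320. -57.]
 [319.   5.]
 [331. 200.]]
```

View pics/wr1.png

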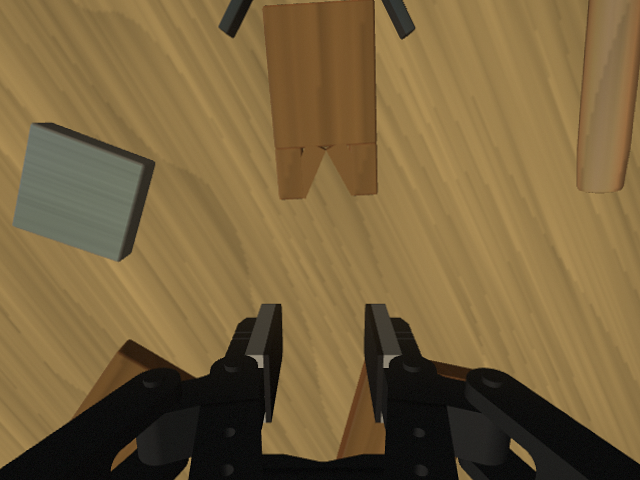

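The wrist view shows the pin's nose edge at about row 3, its prong ends at (292,199) and (365,194), and the guide ends at (233,37) and (402,37). All of these match the top-view estimate. The look-alikes behind the gripper are far enough away that it is clear to go down.

```bash
python3 -m handwheel '[{"rot":[0,0,0],"delta_pos":[0,0.1,2.08],"claw":0.58},{"rot":[0,0,0],"delta_pos":[0,0.1,2.08],"claw":0.58},{"rot":[0,0,0],"delta_pos":[0,0,2.08],"claw":0.58},{"rot":[0,0,0],"delta_pos":[0,0,2.08],"claw":0.58},{"rot":[0,0,0],"delta_pos":[0,0,2.08],"claw":0.58},{"rot":[0,0,0],"delta_pos":[0,0,2.0],"claw":0.58},{"rot":[0,0,0],"delta_pos":[0.5,0,0],"claw":0.58},{"rot":[0,0,0],"delta_pos":[0.5,0,0],"claw":0.58},{"rot":[0,0,0],"delta_pos":[0.5,0,0],"claw":0.58},{"rot":[0,0,0],"delta_pos":[0.5,0,0],"claw":0.58}]'
python3 -m handwheel '[{"rot":[0,0,0],"delta_pos":[0.3,0,0],"claw":0.58},{"rot":[0,0,0],"delta_pos":[0.3,0,0],"claw":0.58},{"rot":[0,0,0],"delta_pos":[0.3,0,0],"claw":0.58},{"rot":[0,0,0],"delta_pos":[0.3,0,0],"claw":0.58},{"rot":[0,0,0],"delta_pos":[0.3,0,0],"claw":0.58},{"rot":[0,0,0],"delta_pos":[0,0,0],"claw":0.58},{"rot":[0,0,0],"delta_pos":[0,0,0],"claw":0.58},{"rot":[0,0,0],"delta_pos":[0,0,0],"claw":0.58},{"rot":[0,0,0],"delta_pos":[0,0,0],"claw":0.58},{"rot":[0,0,0],"delta_pos":[0,0,0],"claw":0.58}]'
python3 - <<'E'
from h import *
im,d,ci=snap('top');im2,_,_=snap('wrist')
c=cv2.resize(im[170:290,210:370],None,fx=5,fy=5,interpolation=cv2.INTER_CUBIC)
cv2.imwrite('pics/p2.png',cv2.resize(np.hstack([c[:,:],cv2.resize(im2,(800,600))]),(800,300))[:,:,::-1])
E
```

```text
time_s: 4.13
position: [0.5564, -0.1927, 0.0078]
ee_rot: [0.858, 0.514, 0.0, 0.001]
ft_force: [-6.7, -5.2, 1.1]
finger_gap: 0.0355
finger_force: 4.7
time_s: 4.97
position: [0.5557, -0.1904, 0.0074]
ee_rot: [0.86, 0.511, -0.008, 0.002]
ft_force: [-17.2, -20.3, 13.4]
finger_gap: 0.0362
finger_force: 13.2
```

View pics/p2.png

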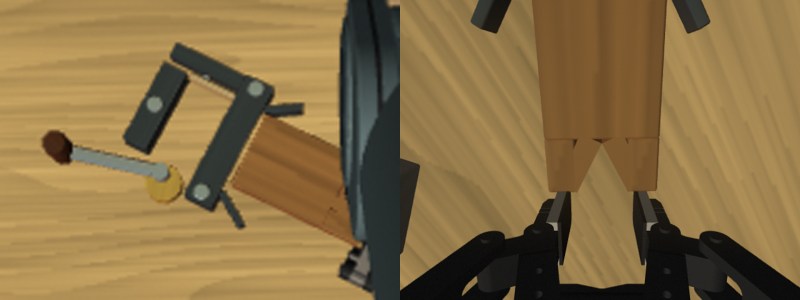

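The top crop shows the pin squared up but stopped at the mouth. The wrist view puts its centre about 4 mm to the -y side of the guides' centre. I'll ease off, carry it sideways, then go on.

```bash
python3 -m handwheel '[{"rot":[0,0,0],"delta_pos":[-0.9,0,0],"claw":0.58},{"rot":[0,0,0],"delta_pos":[0,0,0],"claw":0.58},{"rot":[0,0,0],"delta_pos":[0,-0.1,0],"claw":0.58},{"rot":[0,0,0],"delta_pos":[0,-0.1,0],"claw":0.58},{"rot":[0,0,0],"delta_pos":[0,-0.1,0],"claw":0.58},{"rot":[0,0,0],"delta_pos":[0,-0.1,0],"claw":0.58},{"rot":[0,0,0],"delta_pos":[0,-0.1,0],"claw":0.58},{"rot":[0,0,0],"delta_pos":[0,0,0],"claw":0.58},{"rot":[0,0,0],"delta_pos":[0,0,0],"claw":0.58},{"rot":[0,0,0],"delta_pos":[0,0,0],"claw":0.58}]'
python3 - <<'E'
from h import *
im,d,ci=snap('top','t3.png');im2,_,ci2=snap('wrist','w3.png')
c=cv2.resize(im[170:290,210:370],None,fx=5,fy=5,interpolation=cv2.INTER_CUBIC)
cv2.imwrite('pics/p3.png',np.hstack([cv2.resize(c,(400,300)),cv2.resize(im2[:300],(400,300))])[:,:,::-1])
o=manip.get_obs();print(o['position'],R.from_quat(o['ee_rot']).as_matrix()[:,0])
E
```

```text
time_s: 5.9
position: [0.5541, -0.1843, 0.0063]
ee_rot: [0.858, 0.514, 0.0, -0.0]
ft_force: [0.1, 0.6, 0.8]
finger_gap: 0.0359
finger_force: 0.0
[ 0.55398404 -0.18458445  0.00624629] [4.72111283e-01 8.81538929e-01 2.32208429e-04]
```

View pics/p3.png

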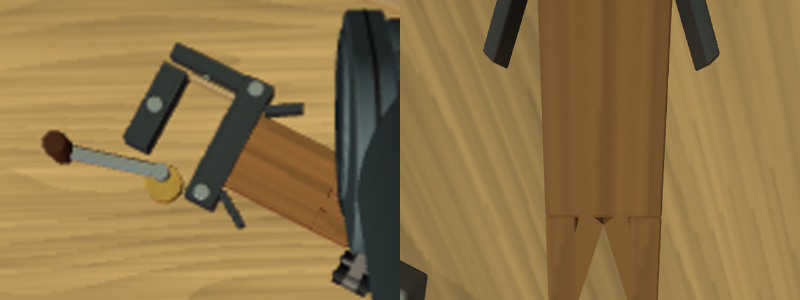

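The pin has now moved across: its centre line at (605,65) is within about 2 mm of the guides' midpoint (601), with no load. Pushing on.

```bash
python3 -m handwheel '[{"rot":[0,0,0],"delta_pos":[0.25,0,0],"claw":0.58},{"rot":[0,0,0],"delta_pos":[0.25,0,0],"claw":0.58},{"rot":[0,0,0],"delta_pos":[0.25,0,0],"claw":0.58},{"rot":[0,0,0],"delta_pos":[0.25,0,0],"claw":0.58},{"rot":[0,0,0],"delta_pos":[0.25,0,0],"claw":0.58},{"rot":[0,0,0],"delta_pos":[0.25,0,0],"claw":0.58},{"rot":[0,0,0],"delta_pos":[0.25,0,0],"claw":0.58},{"rot":[0,0,0],"delta_pos":[0.25,0,0],"claw":0.58},{"rot":[0,0,0],"delta_pos":[0,0,0],"claw":0.58},{"rot":[0,0,0],"delta_pos":[0,0,0],"claw":0.58}]'
```

```text
time_s: 6.83
position: [0.5635, -0.1669, 0.0063]
ee_rot: [0.858, 0.514, 0.0, -0.0]
ft_force: [-0.6, 0.0, -0.5]
finger_gap: 0.0358
finger_force: 0.0
```

```bash
python3 -m handwheel '[{"rot":[0,0,0],"delta_pos":[0.3,0,0],"claw":0.58},{"rot":[0,0,0],"delta_pos":[0.3,0,0],"claw":0.58},{"rot":[0,0,0],"delta_pos":[0.3,0,0],"claw":0.58},{"rot":[0,0,0],"delta_pos":[0.3,0,0],"claw":0.58},{"rot":[0,0,0],"delta_pos":[0.3,0,0],"claw":0.58},{"rot":[0,0,0],"delta_pos":[0.3,0,0],"claw":0.58},{"rot":[0,0,0],"delta_pos":[0.3,0,0],"claw":0.58},{"rot":[0,0,0],"delta_pos":[0.3,0,0],"claw":0.58},{"rot":[0,0,0],"delta_pos":[0.3,0,0],"claw":0.58},{"rot":[0,0,0],"delta_pos":[0,0,0],"claw":0.58}]'
```

```text
time_s: 7.67
position: [0.5765, -0.1424, 0.0063]
ee_rot: [0.858, 0.514, 0.0, -0.0]
ft_force: [0.4, -0.4, 0.1]
finger_gap: 0.0358
finger_force: 0.0
```

```bash
python3 -m handwheel '[{"rot":[0,0,0],"delta_pos":[0.2,0,0],"claw":0.58},{"rot":[0,0,0],"delta_pos":[0.2,0,0],"claw":0.58},{"rot":[0,0,0],"delta_pos":[0.2,0,0],"claw":0.58},{"rot":[0,0,0],"delta_pos":[0.2,0,0],"claw":0.58},{"rot":[0,0,0],"delta_pos":[0.15,0,0],"claw":0.58},{"rot":[0,0,0],"delta_pos":[0.15,0,0],"claw":0.58},{"rot":[0,0,0],"delta_pos":[0.1,0,0],"claw":0.58},{"rot":[0,0,0],"delta_pos":[0.1,0,0],"claw":0.58},{"rot":[0,0,0],"delta_pos":[0,0,0],"claw":0.58},{"rot":[0,0,0],"delta_pos":[0,0,0],"claw":0.58}]'
python3 - <<'E'
from h import *
im,d,ci=snap('top','t4.png');im2,_,ci2=snap('wrist','w4.png')
c=cv2.resize(im[170:290,210:370],None,fx=5,fy=5,interpolation=cv2.INTER_CUBIC)
cv2.imwrite('pics/p4.png',np.hstack([cv2.resize(c,(400,300)),cv2.resize(im2,(400,300))])[:,:,::-1])
E
```

```text
time_s: 8.5
position: [0.5824, -0.1317, 0.0063]
ee_rot: [0.858, 0.514, 0.0, -0.0]
ft_force: [0.1, 0.2, 0.3]
finger_gap: 0.0357
finger_force: 0.0
```

View pics/p4.png

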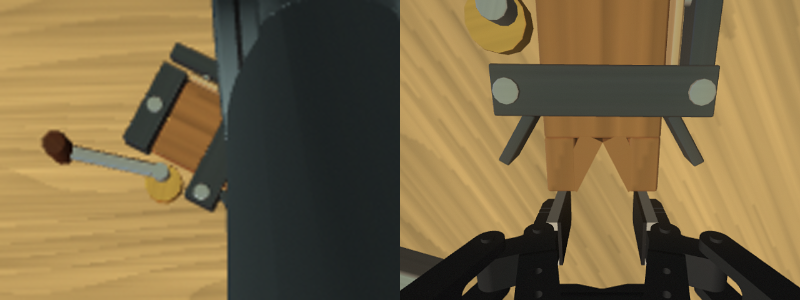

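The pin is under the bridge and its nose is almost at the stop, in the left crop near (190,85). There is no contact force yet, so I'll press on gently.

```bash
python3 -m handwheel '[{"rot":[0,0,0],"delta_pos":[0.1,0,0],"claw":0.58},{"rot":[0,0,0],"delta_pos":[0.1,0,0],"claw":0.58},{"rot":[0,0,0],"delta_pos":[0.1,0,0],"claw":0.58},{"rot":[0,0,0],"delta_pos":[0.1,0,0],"claw":0.58},{"rot":[0,0,0],"delta_pos":[0.1,0,0],"claw":0.58},{"rot":[0,0,0],"delta_pos":[0,0,0],"claw":0.58},{"rot":[0,0,0],"delta_pos":[0,0,0],"claw":0.58},{"rot":[0,0,0],"delta_pos":[0,0,0],"claw":0.58},{"rot":[0,0,0],"delta_pos":[0,0,0],"claw":0.58},{"rot":[0,0,0],"delta_pos":[0,0,0],"claw":0.58}]'
```

```text
time_s: 9.43
position: [0.5827, -0.1309, 0.0062]
ee_rot: [0.859, 0.513, -0.002, 0.001]
ft_force: [-4.4, -7.4, 5.2]
finger_gap: 0.0361
finger_force: 4.3
```

Contact with the stop at about 9 N, so the pin is home. Now I'll back off, rise and look before working the lever.

```bash
python3 -m handwheel '[{"rot":[0,0,0],"delta_pos":[-1.2,0,0],"claw":0.58},{"rot":[0,0,0],"delta_pos":[-1.2,0,0],"claw":0.58},{"rot":[0,0,0],"delta_pos":[0,0,-3],"claw":0.58},{"rot":[0,0,0],"delta_pos":[0,0,-3],"claw":0.58},{"rot":[0,0,0],"delta_pos":[0,0,-3],"claw":0.58},{"rot":[0,0,0],"delta_pos":[0,0,-3],"claw":0.58},{"rot":[0,0,0],"delta_pos":[2.2,-1.2,0],"claw":0.58},{"rot":[0,0,0],"delta_pos":[2.2,-1.2,0],"claw":0.58},{"rot":[0,0,0],"delta_pos":[2.2,-1.2,0],"claw":0.58},{"rot":[0,0,0],"delta_pos":[2.2,-1.2,0],"claw":0.58}]'
python3 -m handwheel '[{"rot":[0,0,0],"delta_pos":[2.2,-1.0,0],"claw":0.58},{"rot":[0,0,-0.115],"delta_pos":[0,0,0],"claw":0.58},{"rot":[0,0,-0.115],"delta_pos":[0,0,0],"claw":0.58},{"rot":[0,0,0],"delta_pos":[0,0,0],"claw":0.58},{"rot":[0,0,0],"delta_pos":[0,0,0],"claw":0.58},{"rot":[0,0,0],"delta_pos":[0,0,0],"claw":0.58},{"rot":[0,0,0],"delta_pos":[0,0,0],"claw":0.58},{"rot":[0,0,0],"delta_pos":[0,0,0],"claw":0.58},{"rot":[0,0,0],"delta_pos":[0,0,0],"claw":0.58},{"rot":[0,0,0],"delta_pos":[0,0,0],"claw":0.58}]'
python3 - <<'E'
from h import *
o=manip.get_obs();print(o['position'],R.from_quat(o['ee_rot']).as_matrix()[:,0],o['joint_positions'])
im2,_,ci2=snap('wrist','w5.png')
O=np.array([.6301,-.0463,0]);u=np.array([.471,.882,0]);n=np.array([-.882,.471,0]);z=np.array([0,0,1])
print(px(ci2,[O+.018*u+.024*z,O+.043*n+.03*z,np.array([.611,.047,.056])]).round())
print([(b['uv'],b['score']) for b in manip.boxes_of('lever_knob','wrist')])
E
```

```text
time_s: 10.27
position: [0.5723, -0.048, 0.1265]
ee_rot: [0.858, 0.513, 0.0, 0.0]
ft_force: [-0.3, -0.2, -0.2]
finger_gap: 0.0358
finger_force: 0.0
time_s: 11.1
position: [0.5741, -0.0244, 0.1263]
ee_rot: [0.794, 0.608, 0.0, 0.0]
ft_force: [-0.0, 0.1, 0.4]
finger_gap: 0.036
finger_force: 0.0
[ 0.57406585 -0.02440057  0.12629404] [2.59572118e-01 9.65723726e-01 2.19537894e-07] [ 0.21283069  0.56725021 -0.33172875  1.8076823   0.24480057  0.80682933
 -0.50359272]
[[433. 226.]
 [354. 242.]
 [360. 102.]]
[([349.9, 175.3], 0.85)]
```

View pics/w5.png

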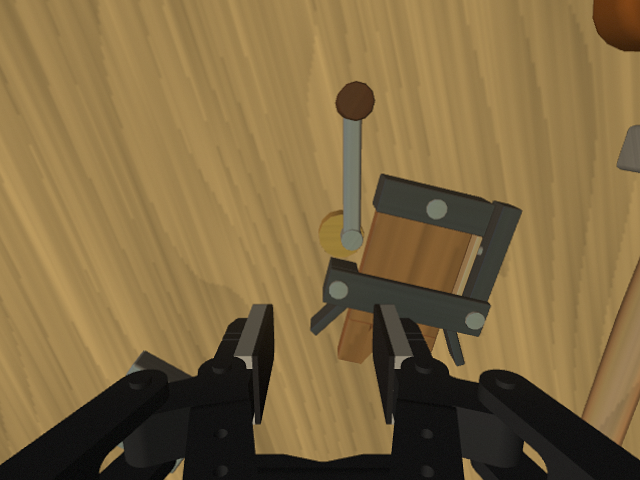

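The pin's nose is flush against the stop in the wrist view. The knob top is at (355,101) and the lever pivot at (351,240); the network's knob point (350,175) is really the lever's middle, so I use the picture.

Run:
```python
from h import *
ci=manip.camera_info('wrist')
k=w(ci,[(355,101)],z=.056)[0];p=w(ci,[(351,240)],z=.03)[0];v=k-p
print(k,p,np.linalg.norm(v[:2]),'world lever',np.arctan2(v[1],v[0]))
# clamp yaw from wrist: stop/bridge screws
s=w(ci,[(338,290),(475,321),(437,210)],z=.027);b=(s[0]+s[1])/2;print('clamp yaw',np.arctan2(*(s[2]-b)[[1,0]]),np.arctan2(*(s[1]-s[0])[[1,0]])+np.pi/2, 'dist',np.linalg.norm(s[2]-b))
o=manip.get_obs();Rm=R.from_quat(o['ee_rot']).as_matrix()
print('tool cm to knob',Rm.T@(np.r_[k[:2],.017]-o['position'])*100)
# arc rows: lever from a0 to a1, chord per step in tool frame when tool x radial and rotated -da about z afterwards
da=.115;r=.075;print('row shift (radial,tang) cm',-r*(1-np.cos(da))*100,-r*np.sin(da)*100)
```

```text
[0.60882993 0.04833385 0.056     ] [ 0.59058288 -0.02441441  0.03      ] 0.0750017612135763 world lever 1.325041634905798
clamp yaw 1.0826272368959609 1.0703198887190588 dist 0.06101397506598589
tool cm to knob [ 7.92178668  1.47181481 10.92903082]
row shift (radial,tang) cm -0.049539117643381536 -0.8606001629524787
```

```bash
python3 -m handwheel '[{"rot":[0,0,0],"delta_pos":[2.0,0.37,0],"claw":0.58},{"rot":[0,0,0],"delta_pos":[2.0,0.37,0],"claw":0.58},{"rot":[0,0,0],"delta_pos":[2.0,0.37,0],"claw":0.58},{"rot":[0,0,0],"delta_pos":[1.92,0.37,0],"claw":0.58},{"rot":[0,0,0],"delta_pos":[0,0,2.1],"claw":0.58},{"rot":[0,0,0],"delta_pos":[0,0,2.1],"claw":0.58},{"rot":[0,0,0],"delta_pos":[0,0,2.1],"claw":0.58},{"rot":[0,0,0],"delta_pos":[0,0,2.1],"claw":0.58},{"rot":[0,0,0],"delta_pos":[0,0,2.1],"claw":0.58},{"rot":[0,0,0],"delta_pos":[0,0,0],"claw":0.58}]' 20
python3 -m handwheel '[{"rot":[0,0,0],"delta_pos":[0,0,0],"claw":0.7},{"rot":[0,0,0],"delta_pos":[0,0,0],"claw":0.8},{"rot":[0,0,0],"delta_pos":[0,0,0],"claw":0.9},{"rot":[0,0,0],"delta_pos":[0,0,0],"claw":0.9},{"rot":[0,0,0],"delta_pos":[0,0,0],"claw":0.9},{"rot":[0,0,0],"delta_pos":[0,0,0],"claw":0.9},{"rot":[0,0,0],"delta_pos":[0,0,0],"claw":0.9},{"rot":[0,0,0],"delta_pos":[0,0,0],"claw":0.9},{"rot":[0,0,0],"delta_pos":[0,0,0],"claw":0.9},{"rot":[0,0,0],"delta_pos":[0,0,0],"claw":0.9}]'
```

```text
time_s: 12.03
position: [0.6057, 0.0479, 0.0174]
ee_rot: [0.793, 0.609, -0.003, -0.002]
ft_force: [-1.0, 0.0, 0.2]
finger_gap: 0.036
finger_force: 0.0
time_s: 12.87
position: [0.6096, 0.0485, 0.0221]
ee_rot: [0.793, 0.609, 0.001, 0.0]
ft_force: [0.2, 0.7, 5.5]
finger_gap: 0.0171
finger_force: 21.4
```

The knob is gripped (gap 17 mm). Now swing it round the arc at 0.07 rad per row.

```bash
python3 -m handwheel '[{"rot":[0,0,-0.07],"delta_pos":[-0.018,-0.525,0],"claw":0.9},{"rot":[0,0,-0.07],"delta_pos":[-0.018,-0.525,0],"claw":0.9},{"rot":[0,0,-0.07],"delta_pos":[-0.018,-0.525,0],"claw":0.9},{"rot":[0,0,-0.07],"delta_pos":[-0.018,-0.525,0],"claw":0.9},{"rot":[0,0,-0.07],"delta_pos":[-0.018,-0.525,0],"claw":0.9},{"rot":[0,0,-0.07],"delta_pos":[-0.018,-0.525,0],"claw":0.9},{"rot":[0,0,-0.07],"delta_pos":[-0.018,-0.525,0],"claw":0.9},{"rot":[0,0,-0.07],"delta_pos":[-0.018,-0.525,0],"claw":0.9},{"rot":[0,0,-0.07],"delta_pos":[-0.018,-0.525,0],"claw":0.9},{"rot":[0,0,-0.07],"delta_pos":[-0.018,-0.525,0],"claw":0.9}]'
python3 - <<'E'
from h import *
o=manip.get_obs();p=o['position'];Rm=R.from_quat(o['ee_rot']).as_matrix();x=Rm[:,0]
v=p[:2]-[.591,-.0252];print('lever',np.arctan2(v[1],v[0])-1.078,np.linalg.norm(v),'tool yaw',np.arctan2(x[1],x[0]),'F tool',Rm.T@o['ft_force'])
E
```

```text
time_s: 13.7
position: [0.559, 0.0433, 0.0221]
ee_rot: [0.535, 0.845, 0.001, 0.001]
ft_force: [3.1, -2.1, 4.0]
finger_gap: 0.0174
finger_force: 21.5
lever 0.9300819909868718 0.07560023805925148 tool yaw 2.0114880099574286 F tool [-3.20679854  1.96486685 -3.98063162]
```

```bash
python3 -m handwheel '[{"rot":[0,0,-0.066],"delta_pos":[-0.016,-0.495,0],"claw":0.9},{"rot":[0,0,-0.066],"delta_pos":[-0.016,-0.495,0],"claw":0.9},{"rot":[0,0,-0.066],"delta_pos":[-0.016,-0.495,0],"claw":0.9},{"rot":[0,0,-0.066],"delta_pos":[-0.016,-0.495,0],"claw":0.9},{"rot":[0,0,-0.066],"delta_pos":[-0.016,-0.495,0],"claw":0.9},{"rot":[0,0,-0.066],"delta_pos":[-0.016,-0.495,0],"claw":0.9},{"rot":[0,0,-0.066],"delta_pos":[-0.016,-0.495,0],"claw":0.9},{"rot":[0,0,-0.066],"delta_pos":[-0.016,-0.495,0],"claw":0.9},{"rot":[0,0,-0.066],"delta_pos":[-0.016,-0.495,0],"claw":0.9},{"rot":[0,0,0],"delta_pos":[0,0,0],"claw":0.9}]'
python3 - <<'E'
from h import *
o=manip.get_obs();p=o['position'];Rm=R.from_quat(o['ee_rot']).as_matrix();x=Rm[:,0]
v=p[:2]-[.591,-.0252];print('lever',np.arctan2(v[1],v[0])-1.078,np.linalg.norm(v),'tool yaw',np.arctan2(x[1],x[0]),'F tool',Rm.T@o['ft_force'])
E
```

```text
time_s: 14.53
position: [0.5265, 0.0132, 0.022]
ee_rot: [0.266, 0.964, 0.0, 0.001]
ft_force: [2.6, -2.2, 5.0]
finger_gap: 0.0173
finger_force: 21.5
lever 1.526213279403765 0.07506332759246576 tool yaw 2.603945888118994 F tool [-3.35284301 -0.61324223 -4.94904605]
```

```bash
python3 -m handwheel '[{"rot":[0,0,-0.045],"delta_pos":[-0.01,-0.35,0],"claw":0.9},{"rot":[0,0,-0.045],"delta_pos":[-0.01,-0.35,0],"claw":0.9},{"rot":[0,0,0],"delta_pos":[0,0,0],"claw":0.9},{"rot":[0,0,0],"delta_pos":[0,0,0],"claw":0.9},{"rot":[0,0,0],"delta_pos":[0,0,0],"claw":0.9},{"rot":[0,0,0],"delta_pos":[0,0,0],"claw":0.9},{"rot":[0,0,0],"delta_pos":[0,0,0],"claw":0.9},{"rot":[0,0,0],"delta_pos":[0,0,0],"claw":0.9},{"rot":[0,0,0],"delta_pos":[0,0,0],"claw":0.9},{"rot":[0,0,0],"delta_pos":[0,0,0],"claw":0.9}]'
python3 - <<'E'
from h import *
o=manip.get_obs();p=o['position'];Rm=R.from_quat(o['ee_rot']).as_matrix();x=Rm[:,0]
v=p[:2]-[.591,-.0252];print('lever',np.arctan2(v[1],v[0])-1.078,np.linalg.norm(v),'tool yaw',np.arctan2(x[1],x[0]),'F tool',Rm.T@o['ft_force'])
E
```

```text
time_s: 15.37
position: [0.5239, 0.0082, 0.022]
ee_rot: [0.223, 0.975, 0.001, 0.002]
ft_force: [4.8, -0.1, 2.1]
finger_gap: 0.0174
finger_force: 21.3
lever 1.600949764413466 0.07493469935126333 tool yaw 2.6915516263138395 F tool [-4.33525493  1.98174545 -2.12252976]
```

```bash
python3 -m handwheel '[{"rot":[0,0,0],"delta_pos":[0,0,0],"claw":0.6},{"rot":[0,0,0],"delta_pos":[0,0,0],"claw":0.58},{"rot":[0,0,0],"delta_pos":[0,0,0],"claw":0.58},{"rot":[0,0,0],"delta_pos":[0,0,0],"claw":0.58},{"rot":[0,0,0],"delta_pos":[0,0,-1.5],"claw":0.58},{"rot":[0,0,0],"delta_pos":[0,0,-2],"claw":0.58},{"rot":[0,0,0],"delta_pos":[0,0,-2.5],"claw":0.58},{"rot":[0,0,0],"delta_pos":[0,0,-3],"claw":0.58},{"rot":[0,0,0],"delta_pos":[0,0,-3],"claw":0.58},{"rot":[0,0,0],"delta_pos":[0,0,-3],"claw":0.58}]'
python3 -m handwheel '[{"rot":[0,0,0],"delta_pos":[3,0,-0.5],"claw":0.58},{"rot":[0,0,0],"delta_pos":[3,0,-0.5],"claw":0.58},{"rot":[0,0,0],"delta_pos":[3,0,-0.5],"claw":0.58},{"rot":[0,0,0],"delta_pos":[3,0,-0.5],"claw":0.58},{"rot":[0,0,0],"delta_pos":[3,0,-0.5],"claw":0.58},{"rot":[0,0,0],"delta_pos":[3,0,-0.5],"claw":0.58},{"rot":[0,0,0],"delta_pos":[0,0,0],"claw":0.58},{"rot":[0,0,0],"delta_pos":[0,0,0],"claw":0.58},{"rot":[0,0,0],"delta_pos":[0,0,0],"claw":0.58},{"rot":[0,0,0],"delta_pos":[0,0,0],"claw":0.58}]'
python3 - <<'E'
from h import *
print(manip.get_obs()['position'])
im,d,ci=snap('top')
cv2.imwrite('pics/p6.png',cv2.resize(im[170:290,210:370],None,fx=5,fy=5,interpolation=cv2.INTER_CUBIC)[:,:,::-1])
E
```

```text
time_s: 16.2
position: [0.5208, 0.0083, 0.1722]
ee_rot: [0.222, 0.975, -0.0, -0.001]
ft_force: [0.9, -0.2, -0.5]
finger_gap: 0.036
finger_force: 0.0
time_s: 17.03
position: [0.3602, 0.0859, 0.2012]
ee_rot: [0.223, 0.975, 0.0, -0.0]
ft_force: [0.2, -0.3, 0.2]
finger_gap: 0.0358
finger_force: 0.0
[0.36023267 0.08592219 0.2012116 ]
```

View pics/p6.png

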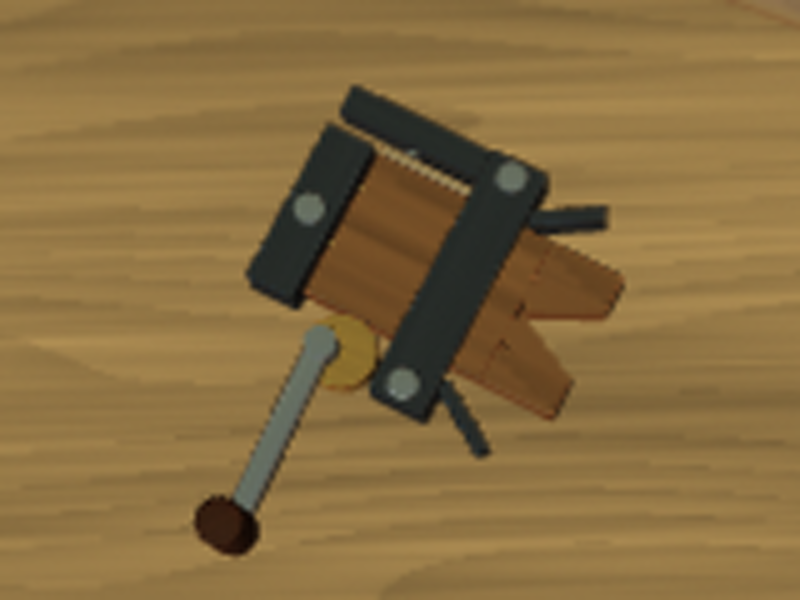

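The pin sits against the stop with its prong ends near (615,295) and (560,412). The cam disc bears on its edge at (350,340), and the lever is square with the knob at (225,522). One numeric check before handing in.

Run:
```python
from h import *
ci=manip.camera_info('top')
f=lambda P,z: w(ci,np.array(P)/5+[209.6,169.6],z=z)[:,:2]
k=f([(224,522)],.056)[0];p=f([(321,343)],.03)[0];v=k-p;print('lever',np.arctan2(v[1],v[0])-1.078,np.linalg.norm(v))
O=np.array([.6301,-.0463]);q=f([(625,280),(553,419)],.014)-O
print('prong outer corners in clamp',q@np.array([[.471,-.882],[.882,.471]]))
```

```text
lever 1.6253868516593941 0.07433910166307986
prong outer corners in clamp [[-0.08762474 -0.03012552]
 [-0.08701233  0.02882705]]
```

```bash
python3 -c "
from cell import manip
print(manip.sign_off())"
```

```text
the job is handed in; nothing more can be done
None
```

The pin is fully home against the end stop (prong ends at about x = -87 mm in the clamp's frame), the cam grips its edge with the lever at about 1.6 rad, and the job was handed in at about 17 s with nothing else on the bench touched; the sign-off call gave no verdict.

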